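Load the spice basket evenly

ROBOT

A 6-joint arm with a two-finger parallel gripper is mounted at the origin on a cart in front of the work surface, level with it; the furniture and walls round the work are solid. World frame = base frame: x ahead of the robot, y to its left, z up, the work surface at z = 0. Lengths are in m, angles in rad, forces in N, time in s.
With the tool pointing down it reaches from about 0.35 to 0.725 m from the base axis. Payload 6 kg.
Tool frame: the origin (TCP) lies at the very end of the fingers, on their centre line; the grasp point (between the pads) lies grip_depth behind it (grip_depth is the distance from the TCP to the grasp point, in m); z points along the fingers, y is the line along which they close (so a half turn about z gives the same grasp; the last joint's range is limited). The gripper opens to 85 mm and grips with 20 to 120 N. Pads are 22 mm wide; open, the fingers measure 114 mm over their backs; the gripper's body (76 mm by 85 mm) begins 54 mm behind the grasp point. The pads swing forward as they close: fully open they stand 13 mm farther back than shut.
Start: joints at [1.589, 0.04, 0.085, 0, -1.615, -0.334], TCP at [0.186, 0.57, 0.231] pointing down, gripper open.
Joint ranges: [-2.56, 2.56], [-1.29, 2.01], [-1.08, 1.49], [-3.29, 1.98], [-2.81, -0.18], [-2.99, 2.99]. Speed limits (rad/s): [2.57, 2.57, 3.01, 3.14, 3.14, 3.14].

INTERFACE

Orientations are given as a rotation vector (axis times angle).
In Python, from station import * gives the robot as it stands. Calls block until the motion is done:
- goto(position, orientation): joint-space move of the TCP to a pose.
- move_linear(position, speed=0.15, rotation=None): straight line of the TCP; rotation=None keeps the orientation; speed is the mean speed in m/s.
- movej(angles): joint-space move.
- gripper_open() and close(newtons=None): open the fingers fully, or close them until they stop; newtons is the grip in N (None keeps the last).
- wait(seconds).
- inverse_kinematics(position, orientation): joint angles nearest the present ones, or None.
- camera(name): name is "scene" or "top"; returns the picture (384x512x3 uint8, red, green, blue); there is no depth.
- camera_info(name): a dict with "vfov" (degrees; the focal length in pixels is half the picture's height over the tangent of half this angle, whatever the lens; pixels are square), "cx", "cy" (the principal point, pixels), "view" (4x4, takes a point from world to camera coordinates). Camera axes: x right, y down, z forward; pixel columns grow to the right and rows downward; lengths in m; the calibration is good to about 2 mm. A picture is of the moment at which its call begins. camera_info takes no time and is no camera call.
A pose or a line that the arm cannot do raises MotionError and nothing moves.
- close_job(): hands the job in; it is judged then, once.
Readings, each from a call of its own:
- current_clock(): time.
- current_joint_positions(): joint angles.
- current_qvel(): joint speeds.
- current_joint_torque(): joint torques, N m.
- current_tool_pos(): TCP position.
- current_tool_rot(): TCP orientation.
- current_force(): force on the tool from outside, world axes, zero at the start.
- current_moment(): the same for the moment, N m.
- current_opening(): finger opening in m.
- current_finger_force(): force on a finger pad.
Only numpy, scipy, OpenCV 4.12 (cv2) and the standard library are available. Lean on these libraries where they do the work, as an engineer would, in place of code of your own. Each camera call takes 0.05 s, during which the arm holds its last target. There are 200 camera calls.

TASK

Put the two black-capped spice jars into the light plastic basket, standing upright, one in the middle of each half, so that the load is even and the basket stands level on its narrow foot. Set each jar down gently, without dropping it: the basket weighs little, so do not shove it along or make it tip up on one end at any time. Leave the salt shaker and everything else where it is.

Things in the scene. Friction and masses are not known exactly. Their poses are not given: they have to be found in the camera images.
- basket: Light loose basket (0.2 kg): grey slatted plastic with a blue rim, 115 mm (x) by 240 mm (y, its long side) outside, 50 mm high in all, no divider. Origin at the centre of its underside, on the worktop; z up. Walls 4 mm thick, rising 30 mm above the inner floor. The middles of its halves lie at y = +58 and -58 mm, x = 0, and the inner floor at z = 20 mm.
- basket_mid (a point): Centre of the basket's inner floor; axes as the basket's. Below it is the only foot, 60 mm long (along y) by 90 mm, 16 mm high; both ends overhang it. Pressing down on a half by more than about 1 N, a jar alone near an end (75 mm or more from the middle), or both jars in one half tips the basket up.
- spice_a_mid (a point): Centre, half-way up, of the spice jar with the brown label and black cap: an upright cylinder 41 mm in diameter, 105 mm high, about 0.11 kg (varies), loose on the worktop. This point is 52.5 mm above its underside; z is the jar's axis.
- spice_b_mid (a point): Centre, half-way up, of the spice jar with the blue label and black cap: an upright cylinder 41 mm in diameter, 105 mm high, about 0.11 kg (varies), loose on the worktop. This point is 52.5 mm above its underside; z is the jar's axis.
- salt_mid (a point): Centre, half-way up, of the salt shaker (clear with a grey domed top), 44 mm in diameter, 90 mm high: not to be moved.
- mug: White mug with grey dots, 82 mm in diameter without its handle, 91 mm high, origin at the centre of its underside: not to be moved.
- apple: Red apple, 80 mm wide and 69 mm high, origin at the centre of its underside: not to be moved.
There are look-alikes about, which are no part of the job. What is shaped like the part that bears spice_a_mid but green or turquoise is not meant.

How it is judged:
At the end, for the whole second after the job is handed in: Both spice jars stand upright (within 0.12 rad) on the basket's inner floor, one in each half in either order, each 33 to 83 mm from the basket's middle along its length and within 25 mm of its centre line, released; the basket is at rest on the worktop, level within 0.04 rad (((y of spice_a_mid in the frame of basket between 0.033 and 0.083 m and x of spice_a_mid in the frame of basket between -0.025 and 0.025 m and z of spice_a_mid in the frame of basket between 0.064 and 0.08 m and angle between each of spice_a_mid, spice_b_mid's own z axis and vertical below 0.12 rad and y of spice_b_mid in the frame of basket between -0.083 and -0.033 m and x of spice_b_mid in the frame of basket between -0.025 and 0.025 m and z of spice_b_mid in the frame of basket between 0.064 and 0.08 m) or (y of spice_a_mid in the frame of basket between -0.083 and -0.033 m and x of spice_a_mid in the frame of basket between -0.025 and 0.025 m and z of spice_a_mid in the frame of basket between 0.064 and 0.08 m and angle between each of spice_a_mid, spice_b_mid's own z axis and vertical below 0.12 rad and y of spice_b_mid in the frame of basket between 0.033 and 0.083 m and x of spice_b_mid in the frame of basket between -0.025 and 0.025 m and z of spice_b_mid in the frame of basket between 0.064 and 0.08 m)) and angle between basket's own z axis and vertical below 0.04 rad and height (world z) of basket below 0.006 m and linear speed of basket below 0.02 m/s); the robot touches nothing.
It fails at once if the basket tips up on one end (over 0.15 rad) (angle between basket's own z axis and vertical above 0.15 rad).
It fails at once if the basket is shoved along by more than 30 mm (distance of basket from where it was at the start of the episode above 0.03 m).
It fails at once if a spice jar is dropped: out of the fingers it falls faster than 0.45 m/s, as from more than 10 mm up ((linear speed of spice_a above 0.45 m/s and contact force between spice_a and the fingers below 0.1 N) or (linear speed of spice_b above 0.45 m/s and contact force between spice_b and the fingers below 0.1 N)).
It fails at once if the salt shaker, the mug or the apple is moved more than 30 mm (distance of any of salt_mid, mug, apple from where it was at the start of the episode above 0.03 m).
It also fails if it takes over 61 s, if anything falls off the work surface, if the arm or the gripper's body presses on something with over 40 N, if the wrist force passes 120 N, or if a joint passes its speed limit or range.

## Working session

There is one attempt and no reset: what is moved stays moved. The work goes in short steps, each a Python script; the robot and the scene stay as the last script left them, time stands still between calls to the robot, and variables do not carry over. Pictures are saved under pics/ and viewed, at most 10 in all, crops included, and the job is handed in when it is done.

```bash
mkdir -p pics; ls; python3 - <<'E'
from station import *
import cv2
for n in("scene","top"):
    cv2.imwrite(f"pics/{n}0.png",camera(n)[:,:,::-1]); print(camera_info(n))
print(current_tool_rot(),current_clock())
try: print(grip_depth)
except Exception as e: print(e)
E
```

```text
pics
{'vfov': 47.392919600153846, 'cx': 254.83213727560192, 'cy': 191.05675667019634, 'view': array([[ 6.36337338e-01, -7.71410416e-01,  8.73098034e-04,
        -3.25025618e-01],
       [-5.05536742e-01, -4.17872207e-01, -7.54861193e-01,
         3.04670208e-01],
       [ 5.82672631e-01,  4.79904979e-01, -6.55883996e-01,
         1.18033508e+00],
       [ 0.00000000e+00,  0.00000000e+00,  0.00000000e+00,
         1.00000000e+00]])}
{'vfov': 50.59096918753564, 'cx': 255.4135819263539, 'cy': 188.50413563728608, 'view': array([[ 0.24389978, -0.96971694,  0.01272585, -0.11916609],
       [-0.84369002, -0.21863615, -0.49029112,  0.47636211],
       [ 0.47822594,  0.10884523, -0.87146582,  1.46376983],
       [ 0.        ,  0.        ,  0.        ,  1.        ]])}
[ 3.10092672e+00 -4.93690972e-01 -2.23057051e-04] 0.1
0.0187
```

View pics/scene0.png

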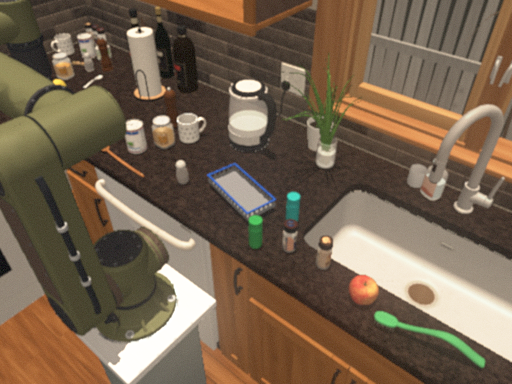

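View pics/top0.png

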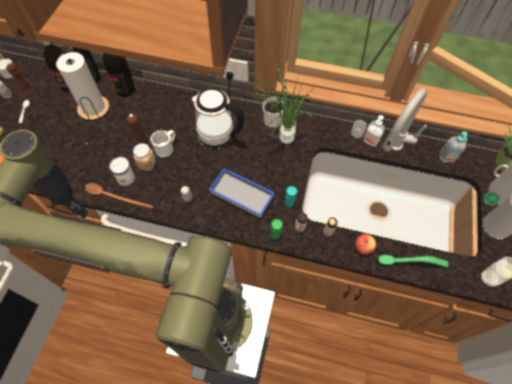

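The scene shows the basket at (241,189), with cylinders at (256,232) green, (293,206) turquoise, (290,236) dark-capped and (325,252) brown/dark-capped. The salt shaker is at (182,172) and the apple at (364,290). The look-alikes are the green and turquoise cylinders and the larger jars at (163,132) and (136,136). My choice is the pair at (290,236) and (325,252), which I'll check in a close crop.

```bash
python3 - <<'E'
import cv2,numpy as np
a=cv2.imread("pics/scene0.png")[155:280,200:350]; b=cv2.imread("pics/top0.png")[160:250,205:345]
a=cv2.resize(a,None,fx=5,fy=5,interpolation=2)[:600,:750]
b=cv2.resize(b,None,fx=5,fy=5,interpolation=2)
cv2.imwrite("pics/ca.png",a);cv2.imwrite("pics/cb.png",b)
E
```

```text
(no output)
```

View pics/ca.png

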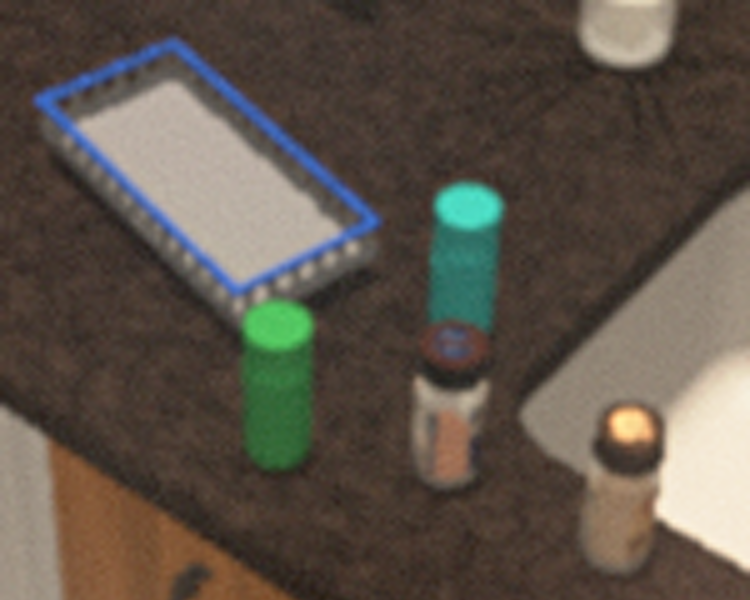

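View pics/cb.png

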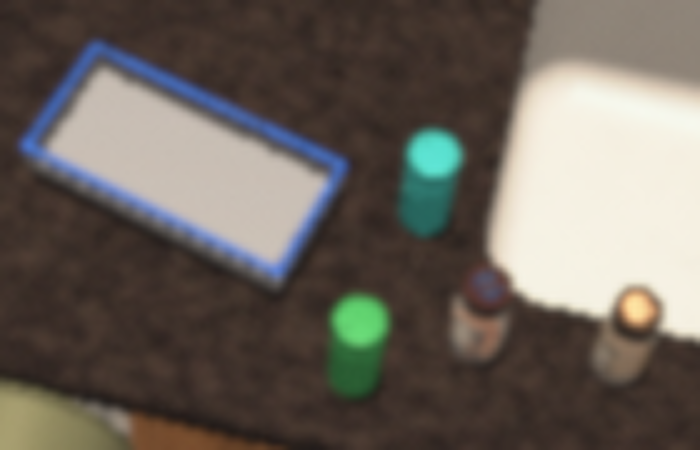

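The crop shows both chosen jars with dark caps. The blue/pink-labelled one has its cap at crop (455,343), and the brown one, whose cap catches a glint, at (630,425). In the top crop the caps are at (487,285) and (638,308). The basket rim is clearly blue.

```bash
cat > h.py <<'E'
import numpy as np,cv2
from station import *
def cast(n,px,z):
    i=camera_info(n);f=192/np.tan(np.radians(i["vfov"]/2));V=i["view"];R,t=V[:3,:3],V[:3,3]
    px=np.atleast_2d(px).astype(float)
    d=np.c_[(px[:,0]-i["cx"])/f,(px[:,1]-i["cy"])/f,np.ones(len(px))]@R
    c=-R.T@t
    return (c+d*((z-c[2])/d[:,2])[:,None])[:,:2]
def basket(n,im,z=.05):
    h=cv2.cvtColor(im,cv2.COLOR_RGB2HSV)
    m=cv2.inRange(h,(104,120,90),(125,255,255))
    k,l,s,_=cv2.connectedComponentsWithStats(cv2.dilate(m,np.ones((3,3))))
    j=1+np.argmax(s[1:,2]*s[1:,3]*(s[1:,0]>150)) if k>1 else 0
    ys,xs=np.nonzero((l==j)&(m>0))
    return cv2.minAreaRect((cast(n,np.c_[xs,ys],z)*1000).astype(np.float32)),len(xs)
E
python3 - <<'E'
from h import *
ims={n:cv2.imread(f"pics/{n}0.png")[:,:,::-1].copy() for n in("scene","top")}
for n in ims: print(basket(n,ims[n]))
C={"scene":((200,155),dict(b=(453,345),a=(630,430),green=(278,326),tq=(468,206)),[(38,98),(172,40),(380,222),(237,295)]),
   "top":((205,160),dict(b=(487,286),a=(638,309),green=(359,322),tq=(434,154)),[(22,147),(97,42),(348,163),(280,280)])}
for n,(o,p,r) in C.items():
    g=lambda q:(np.array(q)+.5)/5-.5+o
    for k,v in p.items(): print(n,k,cast(n,g(v),.105).round(4))
    w=cast(n,g(r),.05);print(w.round(4),w.mean(0))
print(cast("scene",(364,288),.04),cast("scene",(182,172),.045))
E
```

```text
(((509.30816650390625, 62.775856018066406), (244.21104431152344, 120.20726013183594), 75.56718444824219), 303)
(((544.9141235351562, 68.15084075927734), (110.96099090576172, 267.5747985839844), 4.84247350692749), 183)
scene b [[ 0.4267 -0.2017]]
scene a [[ 0.4356 -0.3164]]
scene green [[ 0.3743 -0.1139]]
scene tq [[ 0.5306 -0.1376]]
[[ 0.4844  0.1932]
 [ 0.5936  0.1655]
 [ 0.5337 -0.0688]
 [ 0.4221 -0.0412]] [0.50842975 0.06215752]
top b [[ 0.4266 -0.1981]]
top a [[ 0.4363 -0.3133]]
top green [[ 0.3727 -0.1097]]
top tq [[ 0.5298 -0.1354]]
[[ 0.4823  0.1961]
 [ 0.5959  0.165 ]
 [ 0.535  -0.0672]
 [ 0.4178 -0.0384]] [0.50774429 0.06386441]
[[ 0.41075542 -0.46157453]] [[0.4410059  0.27479081]]
```

```bash
cat >> h.py <<'E'
J=dict(b=(.4267,-.200),a=(.436,-.315)); BC=np.array([.508,.063]); U=np.array([.247,.969])
def rv(p): # tool down, tool x at heading p
    return np.pi*np.array([np.cos(p/2),np.sin(p/2),0])
GH=.052
E
python3 - <<'E'
from h import *
for P in [J['b'],J['a'],BC+.056*U,BC-.056*U]:
    for d in range(-90,91,30):
        q=[inverse_kinematics([*P,z],rv(np.radians(d))) for z in(GH+.02,.22)]
        print(np.round(P,3),d,[None if x is None else np.round(x,2) for x in q])
E
```

```text
[ 0.427 -0.2  ] -90 [array([-0.01, -0.28, -0.5 ,  0.  , -1.35,  0.01]), array([-0.01, -0.31, -0.25,  0.  , -1.63,  0.01])]
[ 0.427 -0.2  ] -60 [array([-0.01, -0.28, -0.5 ,  0.  , -1.35,  0.53]), array([-0.01, -0.31, -0.25,  0.  , -1.63,  0.53])]
[ 0.427 -0.2  ] -30 [array([-0.01, -0.28, -0.5 ,  0.  , -1.35,  1.06]), array([-0.01, -0.31, -0.25,  0.  , -1.63,  1.06])]
[ 0.427 -0.2  ] 0 [array([-0.01, -0.28, -0.5 ,  0.  , -1.35,  1.58]), array([-0.01, -0.31, -0.25,  0.  , -1.63,  1.58])]
[ 0.427 -0.2  ] 30 [array([-0.01, -0.28, -0.5 ,  0.  , -1.35,  2.1 ]), array([-0.01, -0.31, -0.25,  0.  , -1.63,  2.1 ])]
[ 0.427 -0.2  ] 60 [array([-0.01, -0.28, -0.5 ,  0.  , -1.35,  2.63]), array([-0.01, -0.31, -0.25,  0.  , -1.63,  2.63])]
[ 0.427 -0.2  ] 90 [None, None]
[ 0.436 -0.315] -90 [array([-0.25, -0.09, -0.33,  0.  , -1.33,  0.25]), array([-0.25, -0.13, -0.1 ,  0.  , -1.6 ,  0.25])]
[ 0.436 -0.315] -60 [array([-0.25, -0.09, -0.33,  0.  , -1.33,  0.78]), array([-0.25, -0.13, -0.1 ,  0.  , -1.6 ,  0.78])]
[ 0.436 -0.315] -30 [array([-0.25, -0.09, -0.33,  0.  , -1.33,  1.3 ]), array([-0.25, -0
[... 1505 characters left out ...]
rray([ 0.43, -0.21, -0.44,  0.  , -1.34,  0.1 ]), array([ 0.43, -0.25, -0.2 ,  0.  , -1.62,  0.1 ])]
[0.494 0.009] -30 [array([ 0.43, -0.21, -0.44,  0.  , -1.34,  0.62]), array([ 0.43, -0.25, -0.2 ,  0.  , -1.62,  0.62])]
[0.494 0.009] 0 [array([ 0.43, -0.21, -0.44,  0.  , -1.34,  1.14]), array([ 0.43, -0.25, -0.2 ,  0.  , -1.62,  1.14])]
[0.494 0.009] 30 [array([ 0.43, -0.21, -0.44,  0.  , -1.34,  1.67]), array([ 0.43, -0.25, -0.2 ,  0.  , -1.62,  1.67])]
[0.494 0.009] 60 [array([ 0.43, -0.21, -0.44,  0.  , -1.34,  2.19]), array([ 0.43, -0.25, -0.2 ,  0.  , -1.62,  2.19])]
[0.494 0.009] 90 [array([ 0.43, -0.21, -0.44,  0.  , -1.34,  2.72]), array([ 0.43, -0.25, -0.2 ,  0.  , -1.62,  2.72])]
```

```bash
cat >> h.py <<'E'
def pick(k):
    x,y=J[k]; goto([x,y,.20],rv(-np.pi/2)); 
    move_linear([x,y,GH+.012],speed=.2); move_linear([x,y,GH],speed=.05)
    print("open",current_opening(),current_clock()); close(25); wait(.2)
    print("grip",current_opening(),current_finger_force(),current_tool_pos())
    move_linear([x,y,.09],speed=.08); move_linear([x,y,.235],speed=.2)
    print("lifted",current_opening(),current_finger_force(),current_clock())
E
python3 - <<'E'
from h import *
gripper_open(); pick('b')
P=BC+.056*U
goto([*P,.235],rv(np.radians(-104.3)))
cv2.imwrite("pics/s1.png",cv2.resize(camera("scene")[60:285,120:420,::-1],None,fx=2.6,fy=2.6))
print(current_clock(),current_force())
E
```

```text
open 0.085324012200466 4.3833
grip 0.04016709644764917 27.508591376245022 [ 0.42695712 -0.20003205  0.05228086]
lifted 0.040120114161814296 27.49748658388853 6.5583
7.8583 [-1.17837674 -0.31066211 -0.42171089]
```

View pics/s1.png

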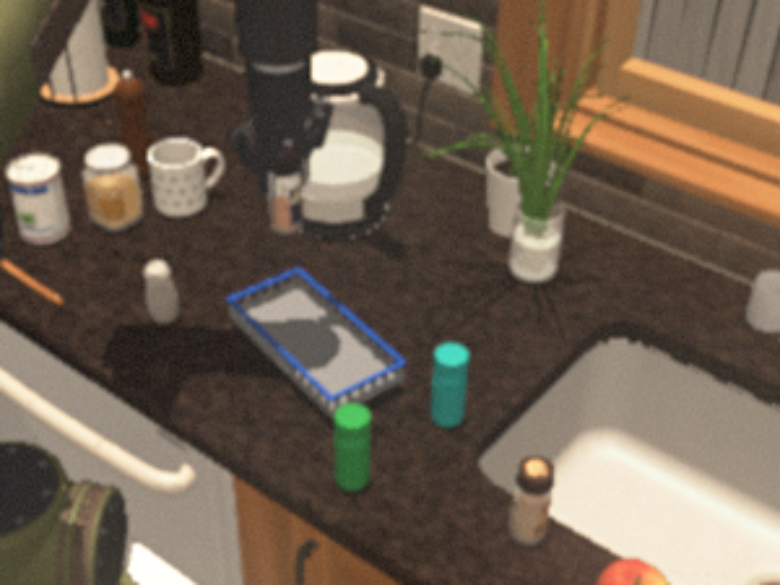

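The picture shows jar b upright in the fingers at (285,205) in the crop, and the basket undisturbed. I'll lower the jar to just above the floor.

```bash
cat >> h.py <<'E'
def place(s):
    P=BC+s*.056*U
    move_linear([*P,.11],speed=.15); f0=np.array(current_force())
    move_linear([*P,.08],speed=.06); wait(.3)
    for z in (.0765,.075,.0740,.0735):
        move_linear([*P,z],speed=.02); wait(.1)
        d=np.array(current_force())-f0; print(z,d.round(2),np.round(current_tool_pos(),4))
        if d[2]>.5: break
    gripper_open(); wait(.4); print(current_opening(),current_clock())
    move_linear([*P,.12],speed=.08); move_linear([*P,.235],speed=.2)
def look(n,name):
    im=camera(n); print(basket(n,im)); cv2.imwrite(name,cv2.resize(im[140:260,190:350,::-1],None,fx=4.5,fy=4.5,interpolation=2))
E
python3 - <<'E'
from h import *
place(1)
look("top","pics/t2.png"); 
goto([*J['a'],.235],rv(-np.pi/2)); look("scene","pics/s2.png"); print(current_clock())
E
```

```text
0.0765 [-0.42 -0.74 -1.12] [0.5218 0.1173 0.0765]
0.075 [-0.44  0.12 -0.61] [0.5219 0.1173 0.075 ]
0.074 [ 0.87 -0.43 -0.86] [0.5218 0.1173 0.074 ]
0.0735 [ 0.17 -0.49 -0.35] [0.5218 0.1173 0.0735]
0.08553236921727951 12.1833
(((554.2669067382812, 22.354629516601562), (190.3782501220703, 34.87310028076172), 66.19770050048828), 94)
(((508.958740234375, 61.879905700683594), (246.10382080078125, 120.41710662841797), 75.55722045898438), 273)
15.3583
```

View pics/s2.png

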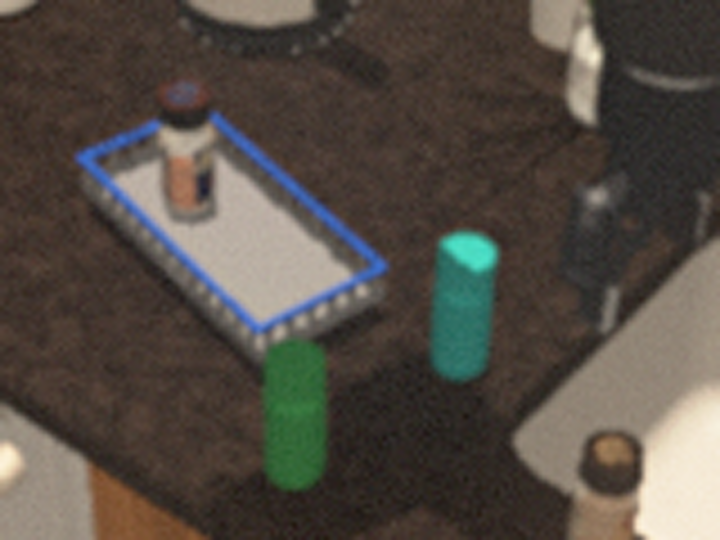

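Jar b stands upright in the far half at crop (188,150), and the basket is level and unmoved: its centre reads (0.509,0.062), the same as before. Next is jar a.

```bash
python3 - <<'E'
from h import *
pick('a')
goto([*(BC-.056*U),.235],rv(np.radians(-104.3)))
print(current_opening()); place(-1)
goto([*J['a'],.235],rv(-np.pi/2)); look("scene","pics/s3.png"); print(current_clock())
im=camera("scene")
E
```

```text
open 0.08549908572010341 16.85
grip 0.040482564733282524 27.803790494799614 [ 0.43623554 -0.31507988  0.05227986]
lifted 0.04026031455862366 27.887730672955513 19.025
0.04022037314398003
0.0765 [-0.14  0.1   0.77] [0.4942 0.0087 0.0765]
0.0852954411504817 23.55
(((509.0106506347656, 62.84815216064453), (244.67282104492188, 119.59439849853516), 75.84092712402344), 208)
26.2667
```

View pics/s3.png

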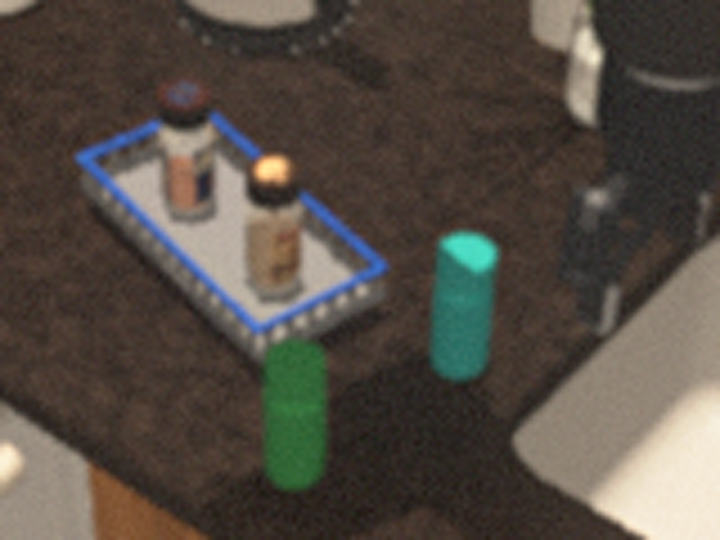

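Both jars stand upright, with caps at crop (185,97) and (273,170), one in each half. The basket hasn't moved.

```bash
python3 - <<'E'
from h import *
for p in [(184,97),(273,171)]:
    w=cast("scene",np.array(p)/4.5+[190,140],.125)[0]-BC
    print(w@U,w@[U[1],-U[0]])
print(close_job())
E
```

```text
0.048280243656144965 -0.00098847111234315
-0.06045398877481661 0.0016679689295949164
the job is handed in; nothing more can be done
None
```

The job is handed in: both spice jars stand upright in the basket, about 48 mm and 60 mm either side of its middle and within 2 mm of its centre line, and the basket is level and hasn't moved from where it started (no verdict was shown).

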